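# Lay the bottle down, close the tray steriliser and switch its lamp on

## Robot

A 6-joint arm with a two-finger parallel gripper is mounted at the origin on a cart in front of the work surface, level with it; the furniture and walls round the work are solid. World frame = base frame: x ahead of the robot, y to its left, z up, the work surface at z = 0. Lengths are in mm, angles in degrees, forces in N, time in s.
With the tool pointing down it reaches from about 350 to 850 mm from the base axis. Payload 8.1 kg.
Tool frame: the origin (TCP) lies midway between the tips of the shut fingers; the grasp point (between the pads) lies hold_point_z behind it (hold_point_z is the distance from the TCP to the grasp point, in mm); z points along the fingers, x is the direction in which the jaws open and shut, and the axes are right-handed (so a half turn about z gives the same grasp; the last joint's range is limited). The gripper opens to 85 mm and grips with 20 to 120 N. Pads are 22 mm wide; open, the fingers measure 114 mm over their backs; the gripper's body (76 mm by 85 mm) begins 54 mm behind the grasp point. The pads swing forward as they close: fully open they stand 13 mm farther back than shut.
Start: joints at [61.169, 7.471, 85.268, -0, 87.261, -4.893], TCP at [243.43, 548.404, 231.292] pointing down, gripper open.
Joint ranges: [-169.43, 169.43], [-51.17, 129.36], [1.28, 143.12], [-76.62, 256.62], [0, 156.53], [-152.29, 152.29]. Speed limits (degrees/s): [136.94, 136.94, 159.86, 180, 180, 180].

## Interface

Orientations are given as [roll, pitch, yaw] about the fixed x, y, z axes, in that order (R = Rz(yaw) Ry(pitch) Rx(roll)).
In Python, from bench import * gives the robot as it stands.
- The arm moves only by the shell command python3 -m pendant 'ROWS' [OPENING] [FORCE]. ROWS is JSON, a list that holds one entry, the list of rows, each a list of 4 numbers: the shift along the tool's x, y, z normalised to -1 to 1, where 1 is 0.02 m, then the turn about the tool's z normalised to -1 to 1, where 1 is 0.08 rad. A call has exactly 10 rows; each row shifts and turns the pose as measured when the row begins, along the tool's axes as they then stand; what a row does not reach is not made up. A row lasts 1/12 s, in which the tool goes at most 41.7 mm and 7.16 degrees, less where a joint would pass 70% of its speed; a pose out of reach is approached as far as the arm can. A call with a number of a shift or a turn outside -1 to 1 is refused whole. A call with a gripper value outside its range is refused whole. OPENING is the gripper's target within -1 to 1 (fully open at 1, half-way at 0, shut at -1), set as the call begins (- or left out, the last holds). The fingers move at their own pace and stop on an object; FORCE is the grip in N (left out, the last holds). Time passes only in rows, so rows that do not move let the fingers close, or fill a call up. It gives the time, the measured TCP pose, the force and the opening at its end, in the units of the state.
- sense(): the state, without advancing time (a new reading comes with each control period).
- snapshot(name): name is "side" or "top" or "wrist"; returns the picture (420x560x3 uint8, red, green, blue); there is no depth.
- calibration(name): a dict with "mtx" (3x3 intrinsics, pixels), "D" ([k1, k2, p1, p2, k3] as OpenCV has them; the pictures are not rectified), "world_to_cam" (4x4, takes a point from world to camera coordinates); the wrist camera has in their place "hand_eye" (4x4, takes a point from camera to tool coordinates, whose origin is the TCP and whose axes are the tool frame's). Camera axes: x right, y down, z forward; pixel columns grow to the right and rows downward; lengths in mm; the calibration is good to about 2 mm. A picture is of the moment at which its call begins: read the wrist's pose just before it. calibration takes no time and is no camera call.
- hand_in(): hands the job in, once; it reports no verdict.
The state is a dict: "time": time; "joint_pos": joint angles; "qd": joint speeds; "joint_efforts": joint torques, N m; "tool_pos": TCP position; "tcp_rot": TCP orientation; "ft_force": force on the tool from outside, world axes, zero at the start; "wrist_torque": the same for the moment, N m; "finger_gap": finger opening in mm.
Only numpy, scipy, OpenCV 4.12 (cv2) and the standard library are available. Lean on these libraries where they do the work, as an engineer would, in place of code of your own. Each camera call takes 0.05 s, during which the arm holds its last target.

## Task

First lay the bottle that sticks up out of the steriliser's tray down flat in its free lane in the tray, so that nothing stands above the rim. Then slide the flat cover all the way shut over the tray, and after that flip the long toggle switch over to its opposite side to turn the lamp on. Leave the short toggle (the fan) as it is.

Things in the scene. Friction and masses are not known exactly. Their poses are not given: they have to be found in the camera images.
- steriliser: White and grey bench tray steriliser, fixed, 229 (x) by 330 mm (y). Origin on the table under the middle of the line between its halves: open tray at +y, closed housing with the parked cover at -y; x points away from the switch deck, z up. All positions here are in this frame. Two guides 6 mm wide along y at x = +-81 mm stand up to z 66 mm. Lower switch deck: x -144..-84 mm, top z 46 mm.
- tray_floor (a point): Centre of the tray's inner floor (x 0, y +79, z 8 mm). Inside: 140 mm (x) by 154 mm (y), 51 mm deep, rim at z 59 mm. It is packed: at y below about +105 mm lie a petri dish (15 mm high) at the deck side and two standing vials (48 mm high) at the far side, loose, all lower than the rim; they stay. The lane at y +105..+156 mm is free but for the bottle.
- bottle_mid (a point): Centre of the loose screw-cap bottle, 40 mm diameter, 78 mm high (cap 34 mm, top 20 mm), 70 g; z runs to the cap. It starts upright on the tray floor at the deck-side end of the free lane (about x -42, y +130 mm), top at z 86 mm, 27 mm above the rim. Pushed at the cap toward +x it tips into the lane (it falls by itself after some 35 mm); lying, its centre is at z 28 mm.
- cover (a joint): Travel of the cover, m: 0 = parked, tray open; 0.160 = fully shut (stop). It closes toward the steriliser's +y, resists with about 2 N and stays where it is left.
- cover_handle (a point): Centre of the black upright grip bar on the middle of the flat aluminium cover. The bar is 70 mm (x) by 10 mm (y) and 24 mm high, from z 65 to 89 mm; its centre is at z 77 mm. Cover 148 (x) by 160 mm (y), z 60..65 mm; bar at y -80 mm parked, +80 mm shut.
- long_bat (a joint): Lean of the long (lamp) toggle, rad: about -0.42 = leaning to the steriliser's -y (off, as at the start), 0 = upright, +0.42 = leaning to +y (on). An over-centre mechanism holds it on either side: about 2 N at the tip moves it, and past upright it snaps over by itself.
- long_bat_tip (a point): Top end of the long toggle's steel bat. The bat is 50 mm long from its pivot, 13 mm thick near the top, 9 mm below; the pivot is at z 54 mm on the middle line of the switch deck (x -114 mm), at y +85 or -85 mm (the two switches change places). It swings along y; upright, its tip is at z 104 mm.
- short_bat (a joint): Lean of the short (fan) toggle, same meaning; starts at about -0.42 and must stay on that side.
- short_bat_tip (a point): Top end of the short toggle's bat: 26 mm long from the pivot, 11 mm thick, tip at z 80 mm when upright; at the other of the two places on the deck.
Not all that is in view belongs to the job. Of the things like the part that bears bottle_mid, leave any that is green or yellow; of the rest the larger one is meant.

How it is judged (in metres and radians):
On the way, in this order (a step that is already met when the one before it is completed fails the run):
1. the bottle lies flat in the tray, below the rim, while the cover is still parked and the lamp still off (angle between bottle_mid's own z axis and vertical between 1.35 and 1.8 rad and height (world z) of bottle_mid below 0.045 m and x of bottle_mid in the frame of steriliser between -0.07 and 0.07 m and y of bottle_mid in the frame of steriliser between 0 and 0.156 m and value of joint cover below 0.025 m and value of joint long_bat below -0.3 rad), for 0.3 s.
2. the cover is fully shut over the tray, the lamp still off (value of joint cover above 0.156 m and value of joint long_bat below -0.3 rad), for 0.2 s.
3. the long toggle has been flipped over to the on side (value of joint long_bat above 0.3 rad), for 0.2 s.
At the end, for the whole second after the job is handed in: The bottle lies in the tray (its axis within 0.22 rad of level, its centre below 45 mm, inside the walls), the cover is shut to within 4 mm of its stop, the long toggle leans to the on side (over 0.3 rad) and the short toggle still leans to its first side (below -0.3 rad) (angle between bottle_mid's own z axis and vertical between 1.35 and 1.8 rad and height (world z) of bottle_mid below 0.045 m and x of bottle_mid in the frame of steriliser between -0.07 and 0.07 m and y of bottle_mid in the frame of steriliser between 0 and 0.156 m and value of joint cover above 0.156 m and value of joint long_bat above 0.3 rad and value of joint short_bat below -0.3 rad); the robot touches nothing.
It fails at once if the short toggle is flipped past upright (value of joint short_bat above 0 rad).
It also fails if it takes over 48 s, if anything falls off the work surface, if the arm or the gripper's body presses on something with over 40 N, if the wrist force passes 120 N, or if a joint passes its speed limit or range.

## Working session

There is one attempt and no reset: what is moved stays moved. The work goes in short steps, Python scripts to look and compute and a shell command to move; the robot and the scene stay as the last step left them, time stands still between calls to the robot, and variables do not carry over. Pictures are saved under pics/ and viewed, and the job is handed in when it is done.

```bash
mkdir -p pics; ls
python3 - <<'E'
from bench import *
import cv2
s=sense(); print(s)
for n in ("side","top","wrist"):
    cv2.imwrite(f"pics/{n}0.png", snapshot(n)[:,:,::-1]); print(n,calibration(n))
E
```

```text
pics
{'time': 0.0, 'joint_pos': array([ 6.11682235e+01,  7.51514654e+00,  8.53295583e+01, -7.09906786e-04,
        8.72616517e+01, -4.89330347e+00]), 'qd': array([ 0.05903651,  0.09909669,  0.02020157,  0.0842121 , -0.07120242,
        0.03499812]), 'joint_efforts': array([-9.93986323e-04, -5.69406724e+01, -5.00544798e+01, -3.39366998e-04,
        1.49893976e-02, -7.47180979e-05]), 'tool_pos': array([243.1720523 , 547.90973889, 230.24135922]), 'tcp_rot': array([-1.79991634e+02,  1.06029351e-01,  6.60615693e+01]), 'ft_force': array([-0.05581311, -0.48433483,  0.62405841]), 'wrist_torque': array([-0.00108414, -0.02829819, -0.00444852]), 'finger_gap': 85.27039574989452}
side {'mtx': array([[460.63152562,   0.        , 280.41301899],
       [  0.        , 460.63152562, 220.72184238],
       [  0.        ,   0.        ,   1.        ]]), 'D': array([-0.05071479,  0.        ,  0.        ,  0.        ,  0.        ]), 'world_to_cam': array([[-9.88362624e-01, -1.51905622e-01,  8.00030521e-03,
         5.98196294e+02],
       [-1.00022855e-01,  6.09366354e-01, -7.86554560e-01,
         1.654852
[... 681 characters left out ...]
81810e+02],
       [ 0.00000000e+00,  0.00000000e+00,  0.00000000e+00,
         1.00000000e+00]])}
wrist {'mtx': array([[322.17542761,   0.        , 283.39057519],
       [  0.        , 322.17542761, 210.05121244],
       [  0.        ,   0.        ,   1.        ]]), 'D': array([-0.06815442,  0.        ,  0.        ,  0.        ,  0.        ]), 'hand_eye': array([[ 9.99999403e-01,  1.47634287e-04, -1.08289102e-03,
         5.52746733e-01],
       [ 1.74343129e-04,  9.56597032e-01,  2.91413946e-01,
        -7.41905939e+01],
       [ 1.07891303e-03, -2.91413961e-01,  9.56596435e-01,
        -1.42534890e+02],
       [ 0.00000000e+00,  0.00000000e+00,  0.00000000e+00,
         1.00000000e+00]])}
```

View pics/side0.png

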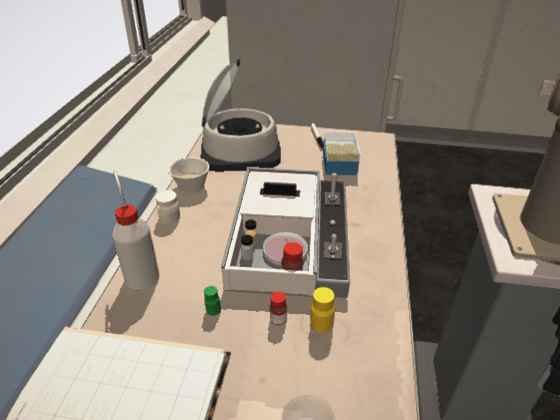

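View pics/top0.png

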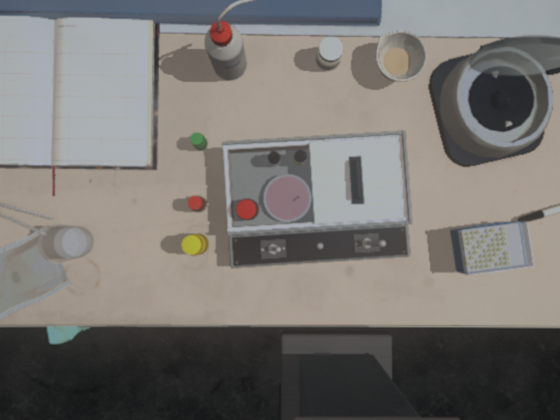

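View pics/wrist0.png

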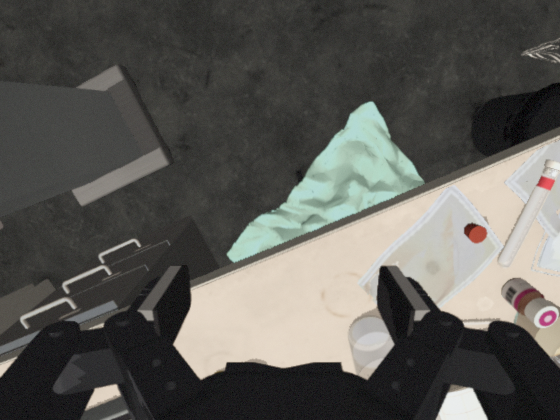

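The side and top views show the steriliser with its tray toward world +y and the deck toward the robot. In the top view the red bottle is at about (247,209), the grip bar at (356,180) and the bats at (275,249) and (368,243). I'll zoom in next.

Run:
```python
import cv2
t=cv2.imread("pics/top0.png"); cv2.imwrite("pics/top0z.png",cv2.resize(t[120:280,215:415],None,fx=4,fy=4,interpolation=cv2.INTER_CUBIC)[:600*4])
t=cv2.imread("pics/side0.png"); cv2.imwrite("pics/side0z.png",cv2.resize(t[160:300,215:355],None,fx=4,fy=4,interpolation=cv2.INTER_CUBIC))
```

```text
(no output)
```

View pics/top0z.png

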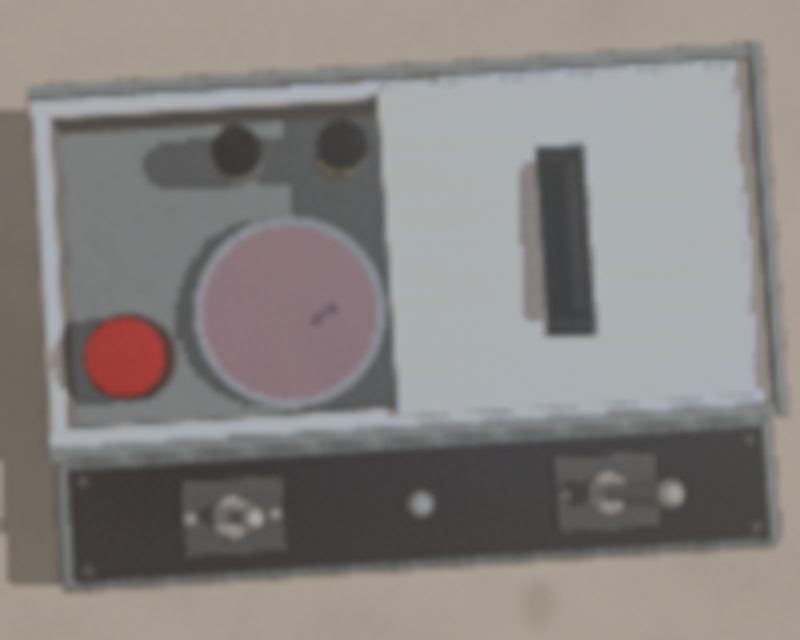

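View pics/side0z.png

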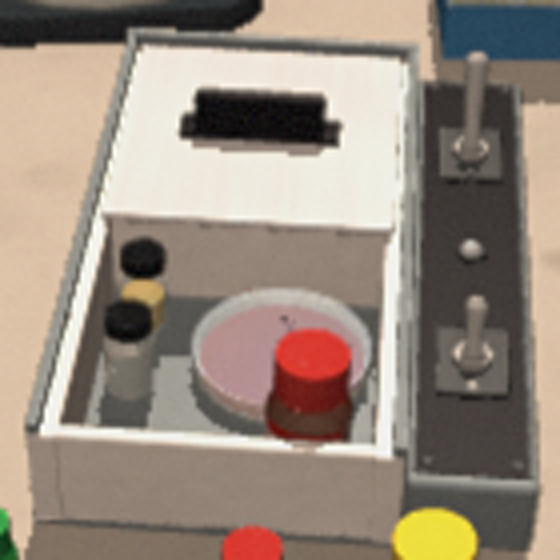

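```bash
cat > h.py <<'E'
import numpy as np, cv2
from scipy.optimize import least_squares
from bench import *
def proj(n,P):
    c=calibration(n); M=np.array(c["world_to_cam"]); r,_=cv2.Rodrigues(M[:3,:3])
    return cv2.projectPoints(np.array(P,float).reshape(-1,3),r,M[:3,3],np.array(c["mtx"]),np.array(c["D"]))[0].reshape(-1,2)
def S2W(p,P):
    x,y,a=p; P=np.array(P,float).reshape(-1,3); c,s=np.cos(a),np.sin(a)
    return np.c_[x+c*P[:,0]-s*P[:,1], y+s*P[:,0]+c*P[:,1], P[:,2]]
E
python3 - <<'E'
from h import *
T=[((537,147),(35,-75,89)),((582,146),(35,-85,89)),((595,334),(-35,-85,89)),((548,335),(-35,-75,89)),((68,588),(-144,165,46)),((778,543),(-144,-165,46)),((671,493),(-114,-105.4,99)),((395,412),(-74,0,65)),((378,92),(74,0,65)),((127,357),(-42,130,86)),((420,504),(-114,0,48))]
Sd=[((197,90),(35,-85,89)),((324,93),(-35,-85,89)),((476,57),(-114,-105.4,100)),((107,217),(74,0,65)),((390,232),(-74,0,65)),((313,358),(-42,130,86)),((470,250),(-114,0,48)),((535,484),(-144,165,46))]
tu=np.array([t[0] for t in T],float)/4+[215-.4,120-.4]; su=np.array([t[0] for t in Sd],float)/4+[215-.4,160-.4]
tp=[t[1] for t in T]; sp=[t[1] for t in Sd]
f=lambda p:np.r_[(proj("top",S2W(p,tp))-tu).ravel(),(proj("side",S2W(p,sp))-su).ravel()]
r=least_squares(f,[520,0,0.0],loss="soft_l1",x_scale=[100,100,.1]);p=r.x;print(p,np.degrees(p[2]))
print(np.c_[proj("top",S2W(p,tp))-tu].round(1)); print((proj("side",S2W(p,sp))-su).round(1))
for q in [f(p)[:22],]: pass
for nm,P in dict(bottle=(-42,130,86),bar=(0,-80,89),long=(-114,-105.4,99.7),short=(-114,74,78)).items(): print(nm,S2W(p,P).round(1))
for n,u,q in(("top",tu,tp),("side",su,sp)):
    rr=least_squares(lambda p:(proj(n,S2W(p,q))-u).ravel(),p,loss="soft_l1",x_scale=[100,100,.1]);print(n,rr.x)
np.save("p.npy",p)
E
```

```text
[5.96042513e+02 1.32387330e+02 8.15467514e-02] 4.672284689561857
[[ 6.3  2. ]
 [ 0.8  1.8]
 [ 0.7 -5.2]
 [ 6.8 -5.1]
 [-4.6  2.9]
 [-0.6  0.3]
 [-1.6 -0.2]
 [ 2.6  1.3]
 [ 0.6 -1.1]
 [-5.5  2.2]
 [-2.7  0.4]]
[[-1.8 -2. ]
 [-0.8 -1.2]
 [-1.2 -0.1]
 [-2.6 -1.6]
 [-0.1 -1.8]
 [ 0.3  1.2]
 [-0.8  1.4]
 [ 1.6  3.3]]
bottle [[543.6 258.5  86. ]]
bar [[602.6  52.7  89. ]]
long [[491.   18.1  99.7]]
short [[476.4 196.9  78. ]]
top [5.96984051e+02 1.32638239e+02 8.36968200e-02]
side [5.94948935e+02 1.30828126e+02 6.86186687e-02]
```

Run:
```python
from h import *
# params x,y,a,cov,bx,by,L
def pts(v,cam):
    c,bx,by,L=v[3:]
    A={'lt':(-114,-105.4,99),'st':(-114,74.4,77.7),'c1':(-74,c,65),'c2':(74,c,65),'cap':(bx,by,86),'dl':(-144,L,46),'dr':(-144,-L,46),
    'bar':(0,c-80,89),'b1':(35,c-85,89),'b2':(-35,c-85,89),'ws':(0,c-85,65)}
    return A
top={'lt':(671,493),'st':(255,517),'c1':(395,412),'c2':(378,92),'cap':(127,357),'dl':(68,588),'dr':(778,543),'bar':(564,240)}
sd={'lt':(476,57),'st':(476,303),'c1':(390,232),'c2':(107,217),'cap':(313,358),'dl':(535,484),'b1':(197,90),'b2':(324,93)}
def f(v):
    A=pts(v,0);o=[]
    for n,D,off in(("top",top,(214.6,119.6)),("side",sd,(214.6,159.6))):
        u=np.array(list(D.values()))/4+off
        o.append(proj(n,S2W(v[:3],[A[k] for k in D]))-u)
    return o
r=least_squares(lambda v:np.vstack(f(v)).ravel(),[596,132,.08,0,-42,130,165],loss="soft_l1",x_scale=[100,100,.1,10,10,10,10])
print(r.x.round(3))
for D,o in zip((top,sd),f(r.x)):
    for k,e in zip(D,o): print(k,e.round(1))
v=r.x
for k,w in pts(v,0).items(): print(k,S2W(v[:3],w).round(1))
np.save("v.npy",v)
```

```text
[ 5.96117e+02  1.26522e+02  6.60000e-02  1.03090e+01 -4.16260e+01
  1.26628e+02  1.61121e+02]
lt [0.8 0.8]
st [-0.1  0.5]
c1 [-0.5  1.7]
c2 [-1.3 -0.8]
cap [-0.6  0.7]
dl [-0.5  1.4]
dr [-0.6  1.9]
bar [ 1.5 -0.5]
lt [-0.4 -0.6]
st [-0.9 -1. ]
c1 [-0.  -0.1]
c2 [-2.7 -0.7]
cap [-0.6 -2.1]
dl [0.1 0.1]
b1 [-1.3 -0.9]
b2 [-0.1  0.1]
lt [[489.3  13.8  99. ]]
st [[477.5 193.2  77.7]]
c1 [[521.6 131.9  65. ]]
c2 [[669.3 141.7  65. ]]
cap [[546.2 250.1  86. ]]
dl [[441.8 277.8  46. ]]
dr [[463.1 -43.7  46. ]]
bar [[600.7  57.   89. ]]
b1 [[636.   54.3  89. ]]
b2 [[566.1  49.7  89. ]]
ws [[601.  52.  65.]]
```

```bash
cat >> h.py <<'E'
from scipy.spatial.transform import Rotation as R
v=np.load("v.npy")
def st():
    s=sense(); p=s["tool_pos"]; a=v[2]; c,sn=np.cos(a),np.sin(a); d=p-[v[0],v[1],0]
    S=np.array([c*d[0]+sn*d[1],-sn*d[0]+c*d[1],p[2]])
    print("t %.2f ster"%s["time"],S.round(1),"yaw err to 93.8: %.1f"%(s["tcp_rot"][2]-90-np.degrees(a)),"F",s["ft_force"].round(1),"gap %.1f"%s["finger_gap"])
    return s,S
def to(x,y,z):
    s,S=st(); w=S2W(v[:3],(x,y,z))[0]-s["tool_pos"]
    print("tool units",(R.from_euler("xyz",s["tcp_rot"],degrees=True).inv().apply(w)/20).round(2))
E
python3 -m pendant '[[[-0.8,1,0,-1],[-0.8,1,0,-1],[-0.8,1,0,-1],[-0.8,1,0,-1],[-0.8,1,0,-1],[-0.8,1,0,-1],[-0.8,1,0,0],[-0.8,1,0,0],[-0.8,1,0,0],[-0.8,1,0,0]]]' -1 60
python3 -c "
from h import *
to(-90,127,110)"
```

```text
time: 0.98
tool_pos: [425.3, 367.3, 226.0]
tcp_rot: [-179.6, 0.3, 95.5]
ft_force: [-0.1, 0.7, 0.6]
finger_gap: -0.4
t 0.98 ster [-154.5  251.5  226. ] yaw err to 93.8: 1.7 F [-0.1  0.7  0.6] gap -0.4
tool units [-6.3   3.08  5.81]
```

```bash
python3 -m pendant '[[[-0.8,0.4,0.7,0.37],[-0.8,0.4,0.7,0],[-0.8,0.4,0.7,0],[-0.8,0.4,0.7,0],[-0.8,0.4,0.7,0],[-0.8,0.4,0.7,0],[-0.8,0.4,0.7,0],[-0.7,0.3,0.6,0],[0,0,0,0],[0,0,0,0]]]'
python3 -c "
from h import *
to(-90,127,76)
import cv2
for n in ('top','side','wrist'):cv2.imwrite('pics/%s1.png'%n,snapshot(n)[:,:,::-1])
a=cv2.imread('pics/side1.png')[140:320,200:360];b=cv2.imread('pics/wrist1.png')
cv2.imwrite('pics/c1.png',np.hstack([cv2.resize(a,(400,450)),cv2.resize(b,(400,300))[:0] if 0 else np.vstack([cv2.resize(b,(400,300)),np.zeros((150,400,3),np.uint8)])]))
"
```

```text
time: 1.82
tool_pos: [501.0, 234.7, 109.4]
tcp_rot: [-179.5, 0.3, 93.4]
ft_force: [0.5, -0.6, 0.3]
finger_gap: 0.4
t 1.82 ster [-87.7 114.2 109.4] yaw err to 93.8: -0.4 F [ 0.5 -0.6  0.3] gap 0.4
tool units [ 0.65 -0.1   1.67]
```

View pics/c1.png

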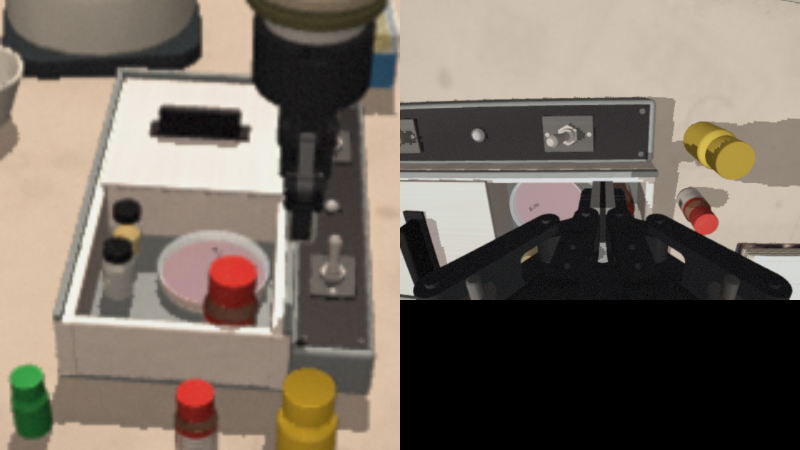

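The side view shows the shut fingers above the deck-side wall, just short of the bottle's y. The wrist view has the bottle behind the fingers. Next I lower and align them.

```bash
python3 -m pendant '[[[0.4,-0.1,0,0],[0.25,0,0.4,0],[0,0,0.4,0],[0,0,0.4,0],[0,0,0.3,0],[0,0,0.1,0],[0,0,0,0],[0,0,0,0],[0,0,0,0],[0,0,0,0]]]'
python3 -c "
from h import *
to(-59,127,75)
import cv2
for n in ('top','side'):cv2.imwrite('pics/%s2.png'%n,snapshot(n)[:,:,::-1])
a=cv2.imread('pics/side2.png')[200:300,240:340];b=cv2.imread('pics/top2.png')[160:260,220:320]
cv2.imwrite('pics/c2.png',np.hstack([cv2.resize(a,(400,400)),cv2.resize(b,(400,400))]))
"
```

```text
time: 2.8
tool_pos: [497.6, 254.0, 77.2]
tcp_rot: [-179.8, 0.2, 93.7]
ft_force: [0.1, -0.3, 0.6]
finger_gap: -0.2
t 2.80 ster [-89.9 133.7  77.2] yaw err to 93.8: -0.0 F [ 0.1 -0.3  0.6] gap -0.2
tool units [-0.34  1.55  0.1 ]
```

View pics/c2.png

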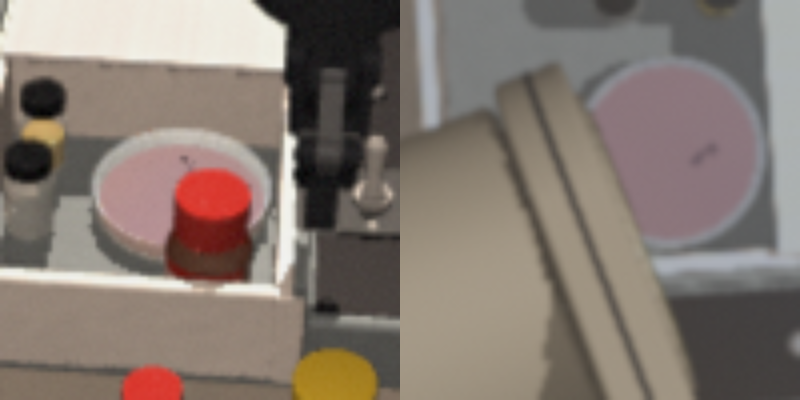

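```bash
python3 -m pendant '[[[-0.28,0,0.1,0],[0,0,0,0],[0,0.2,0,0],[0,0.2,0,0],[0,0.2,0,0],[0,0.2,0,0],[0,0.2,0,0],[0,0.2,0,0],[0,0.2,0,0],[0,0.2,0,0]]]'
python3 -c "
from h import *
to(-40,127,75)
import cv2
for n in ('top','side'):cv2.imwrite('pics/%s3.png'%n,snapshot(n)[:,:,::-1])
a=cv2.imread('pics/side3.png')[200:300,240:340];b=cv2.imread('pics/top3.png')[160:260,220:320]
cv2.imwrite('pics/c3.png',np.hstack([cv2.resize(a,(400,400)),cv2.resize(b,(400,400))]))
"
```

```text
time: 3.73
tool_pos: [534.2, 250.0, 76.3]
tcp_rot: [-179.9, 0.1, 93.7]
ft_force: [-0.2, -0.8, -0.7]
finger_gap: -0.2
t 3.73 ster [-53.7 127.3  76.3] yaw err to 93.8: -0.1 F [-0.2 -0.8 -0.7] gap -0.2
tool units [-0.01  0.68  0.06]
```

View pics/c3.png

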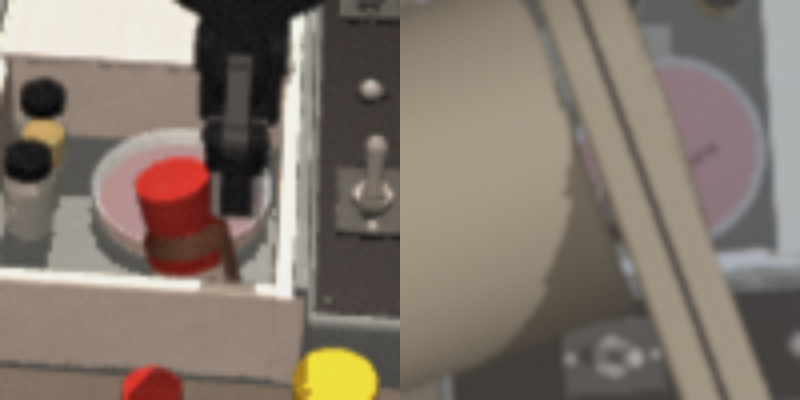

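The side view shows the bottle tilting toward +x, with its cap now at about (175,185) in the crop. I'll keep pushing.

```bash
python3 -m pendant '[[[0,0.2,0,0],[0,0.2,0,0],[0,0.2,0,0],[0,0.2,0,0],[0,0.2,0,0],[0,0.2,0,0],[0,0,0,0],[0,0,0,0],[0,0,0,0],[0,0,0,0]]]'
python3 -c "
from h import *
to(-40,127,75)
import cv2
for n in ('top','side'):cv2.imwrite('pics/%s4.png'%n,snapshot(n)[:,:,::-1])
a=cv2.imread('pics/side4.png')[200:300,240:340];b=cv2.imread('pics/top4.png')[160:260,220:320]
cv2.imwrite('pics/c4.png',np.hstack([cv2.resize(a,(400,400)),cv2.resize(b,(400,400))]))
"
```

```text
time: 4.67
tool_pos: [560.8, 251.8, 75.9]
tcp_rot: [-179.9, 0.1, 93.7]
ft_force: [0.5, -0.7, 0.3]
finger_gap: 0.2
t 4.67 ster [-27.  127.3  75.9] yaw err to 93.8: -0.1 F [ 0.5 -0.7  0.3] gap 0.2
tool units [-0.02 -0.65  0.05]
```

View pics/c4.png

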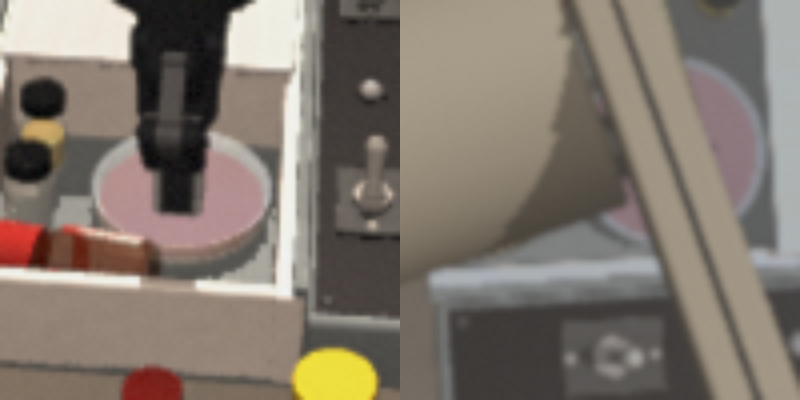

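The bottle lies flat: its red cap is at the far wall and its body runs along the lane, below the rim. Next I lift and move behind the grip bar.

```bash
python3 -m pendant '[[[0,0,-0.8,0],[0,0,-1,0],[-0.5,0.1,-0.8,0],[-1,0.2,0,0],[-1,0.2,0,0],[-1,0.2,0,0],[-1,0.2,0,0],[-1,0.2,0,0],[-1,0.2,0,0],[-1,0.1,0,0]]]'
python3 -m pendant '[[[-1,0,0,0],[-1,0,0,0],[-1,0,0,0],[-1,0,0,0],[-0.5,0,0,0],[0,0,0,0],[0,0,0,0],[0,0,0,0],[0,0,0,0],[0,0,0,0]]]'
python3 -c "
from h import *
to(0,-118,74)
import cv2
for n in ('top','side'):cv2.imwrite('pics/%s5.png'%n,snapshot(n)[:,:,::-1])
a=cv2.imread('pics/side5.png')[160:300,215:355];b=cv2.imread('pics/top5.png')[120:260,215:355]
cv2.imwrite('pics/c5.png',np.hstack([cv2.resize(a,(400,400)),cv2.resize(b,(400,400))]))
"
```

```text
time: 5.6
tool_pos: [597.5, 103.1, 131.2]
tcp_rot: [-179.9, 0.1, 94.2]
ft_force: [0.3, 0.4, 0.6]
finger_gap: -0.2
time: 6.43
tool_pos: [603.7, 8.2, 131.8]
tcp_rot: [-180.0, 0.1, 94.0]
ft_force: [0.2, 0.4, 0.4]
finger_gap: 0.1
t 6.43 ster [  -0.2 -118.6  131.8] yaw err to 93.8: 0.2 F [0.2 0.4 0.4] gap 0.1
tool units [0.03 0.01 2.89]
```

View pics/c5.png

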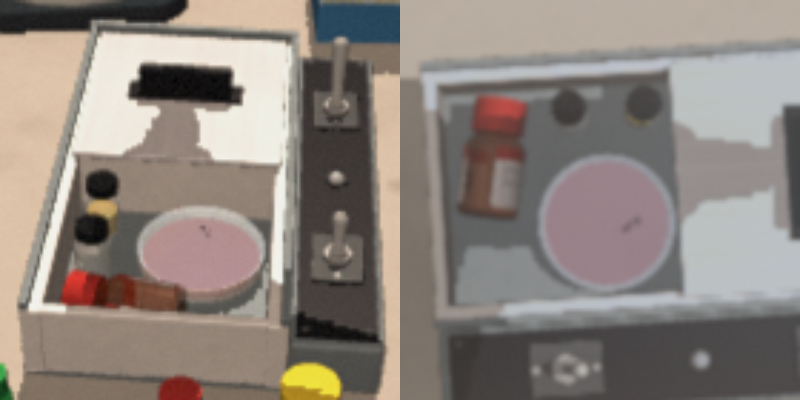

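The top view shows the bottle lying along x in the lane, clear of the vials and the dish. The bar is untouched. I'll descend behind it.

```bash
python3 -m pendant '[[[0,0,0.6,0],[0,0,0.6,0],[0,0,0.6,0],[0,0,0.5,0],[0,0,0.3,0],[0,0,0.1,0],[0,0,0,0],[0,0,0,0],[0,0,0,0],[0,0,0,0]]]'
python3 -c "
from h import *
to(0,-90,74)
import cv2
for n in ('top','side'):cv2.imwrite('pics/%s6.png'%n,snapshot(n)[:,:,::-1])
a=cv2.imread('pics/side6.png')[130:270,215:355]
cv2.imwrite('pics/c6.png',cv2.resize(a,(500,500)))
"
```

```text
time: 7.37
tool_pos: [601.7, 9.6, 69.2]
tcp_rot: [-179.7, 0.0, 94.1]
ft_force: [0.6, 0.4, -0.1]
finger_gap: -0.1
t 7.37 ster [  -2.1 -117.    69.2] yaw err to 93.8: 0.4 F [ 0.6  0.4 -0.1] gap -0.1
tool units [ 1.35  0.11 -0.24]
```

View pics/c6.png

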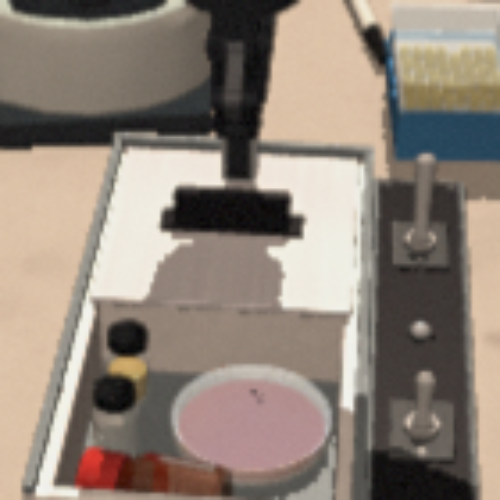

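```bash
python3 -m pendant '[[[0.2,0,-0.2,0],[0.3,0,-0.05,0],[0.3,0,0,0],[0.3,0,0,0],[0.3,0,0,0],[0.4,0,0,0],[0.5,0,0,0],[0.5,0,0,0],[0.5,0,0,0],[0.5,0,0,0]]]'
python3 -c "
from h import *
to(0,55,74)
import cv2
for n in ('top','side'):cv2.imwrite('pics/%s7.png'%n,snapshot(n)[:,:,::-1])
a=cv2.imread('pics/side7.png')[130:270,215:355]
cv2.imwrite('pics/c7.png',cv2.resize(a,(500,500)))
"
```

```text
time: 8.3
tool_pos: [597.5, 90.7, 77.1]
tcp_rot: [-180.0, 0.2, 94.0]
ft_force: [1.2, -2.9, -0.0]
finger_gap: -0.1
t 8.30 ster [ -0.9 -35.8  77.1] yaw err to 93.8: 0.3 F [ 1.2 -2.9 -0. ] gap -0.1
tool units [4.54 0.07 0.14]
```

View pics/c7.png

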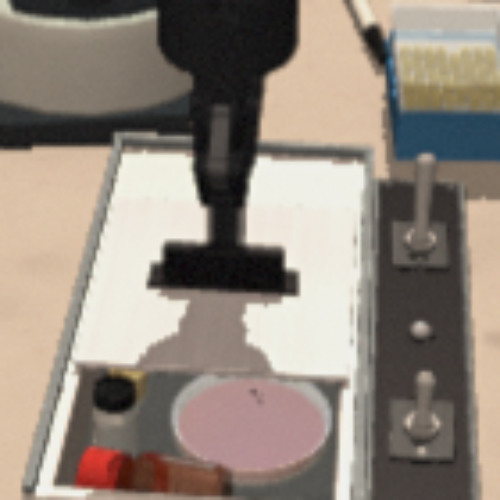

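The cover moves with the bar at 3 N. I'll continue.

```bash
python3 -m pendant '[[[0.4,0,0.07,0],[0.4,0,0.05,0],[0.4,0,0,0],[0.4,0,0,0],[0.4,0,0,0],[0.4,0,0,0],[0.4,0,0,0],[0.4,0,0,0],[0.4,0,0,0],[0.2,0,0,0]]]'
python3 -c "
from h import *
to(0,55,74)
import cv2
for n in ('top','side'):cv2.imwrite('pics/%s8.png'%n,snapshot(n)[:,:,::-1])
a=cv2.imread('pics/side8.png')[160:300,215:355]
cv2.imwrite('pics/c8.png',cv2.resize(a,(500,500)))
"
```

```text
time: 9.23
tool_pos: [591.8, 174.5, 74.8]
tcp_rot: [-180.0, 0.2, 94.1]
ft_force: [0.9, -2.8, 0.9]
finger_gap: -0.5
t 9.23 ster [-1.2 48.2 74.8] yaw err to 93.8: 0.3 F [ 0.9 -2.8  0.9] gap -0.5
tool units [0.34 0.06 0.04]
```

View pics/c8.png

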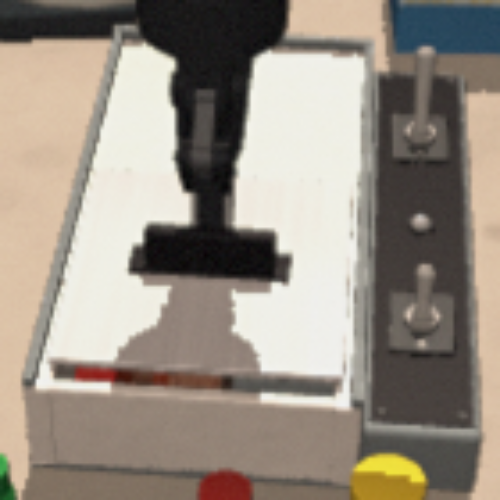

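The side view leaves about 15 mm of opening at crop row 375. I'll push in small steps and watch for the stop in the force.

```bash
python3 -m pendant '[[[0.15,0,0,0],[0.15,0,0,0],[0.1,0,0,0],[0.1,0,0,0],[0.1,0,0,0],[0.05,0,0,0],[0.05,0,0,0],[0.05,0,0,0],[0.05,0,0,0],[0.05,0,0,0]]]'
python3 -c "
from h import *
to(0,70,74)
import cv2
for n in ('top','side'):cv2.imwrite('pics/%s9.png'%n,snapshot(n)[:,:,::-1])
a=cv2.imread('pics/side9.png')[160:300,215:355]
cv2.imwrite('pics/c9.png',cv2.resize(a,(500,500)))
"
```

```text
time: 10.17
tool_pos: [590.6, 186.7, 74.5]
tcp_rot: [-179.9, 0.6, 94.0]
ft_force: [-0.2, -5.2, 2.7]
finger_gap: 0.1
t 10.17 ster [-1.5 60.4 74.5] yaw err to 93.8: 0.2 F [-0.2 -5.2  2.7] gap 0.1
tool units [0.48 0.08 0.02]
```

View pics/c9.png

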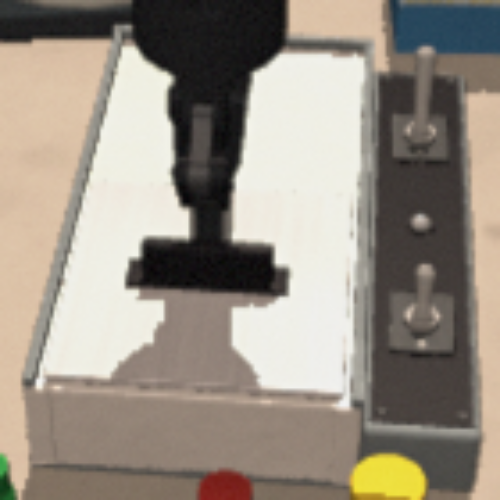

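```bash
python3 -m pendant '[[[0.1,0,0,0],[0.1,0,0,0],[0.1,0,0,0],[0.1,0,0,0],[0.1,0,0,0],[0.1,0,0,0],[0.1,0,0,0],[0.1,0,0,0],[0.1,0,0,0],[0.1,0,0,0]]]'
python3 -c "
from h import *
to(0,70,74)"
```

```text
time: 11.1
tool_pos: [590.5, 186.4, 74.8]
tcp_rot: [-179.6, 2.3, 93.5]
ft_force: [-0.9, -10.6, 3.7]
finger_gap: -0.1
t 11.10 ster [-1.7 60.2 74.8] yaw err to 93.8: -0.3 F [ -0.9 -10.6   3.7] gap -0.1
tool units [0.49 0.08 0.02]
```

It is blocked at y 60.2 and the force has risen to 10.6 N, so this is the stop. I'll back off, lift and move behind the long bat.

```bash
python3 -m pendant '[[[-0.3,0,0,0],[-0.4,0,0,0],[0,0,-0.6,0],[0,0,-0.8,0],[-0.2,0,-0.8,0],[-0.6,-0.5,-0.5,0],[-0.9,-0.7,-0.1,0],[-0.9,-0.7,0,0],[-0.9,-0.7,0,0],[-0.9,-0.7,0,0]]]'
python3 -c "
from h import *
to(-114,-140,135)"
```

```text
time: 11.93
tool_pos: [530.5, 83.7, 142.8]
tcp_rot: [-179.7, 1.9, 93.7]
ft_force: [0.3, -0.6, 0.9]
finger_gap: -0.1
t 11.93 ster [-68.3 -38.4 142.8] yaw err to 93.8: -0.1 F [ 0.3 -0.6  0.9] gap -0.1
tool units [-5.07 -2.27  0.57]
```

```bash
python3 -m pendant '[[[-0.8,-0.4,0,0],[-0.8,-0.4,0,0],[-0.8,-0.4,0,0],[-0.8,-0.4,0,0],[-0.7,-0.3,0,0],[-0.6,-0.2,0,0],[-0.3,0,0,0],[0,0,0,0],[0,0,0,0],[0,0,0,0]]]'
python3 -c "
from h import *
to(-114,-140,86)
import cv2
for n in ('top','side'):cv2.imwrite('pics/%s10.png'%n,snapshot(n)[:,:,::-1])
a=cv2.imread('pics/side10.png')[110:300,215:405];b=cv2.imread('pics/top10.png')[120:280,215:415]
cv2.imwrite('pics/c10.png',np.hstack([cv2.resize(a,(400,400)),cv2.resize(b,(400,400))]))
"
```

```text
time: 12.77
tool_pos: [493.0, -19.3, 155.6]
tcp_rot: [179.6, 1.6, 93.5]
ft_force: [1.0, -0.2, -0.4]
finger_gap: 0.2
t 12.77 ster [-112.5 -138.7  155.6] yaw err to 93.8: -0.3 F [ 1.  -0.2 -0.4] gap 0.2
tool units [ 0.03 -0.09  3.48]
```

View pics/c10.png

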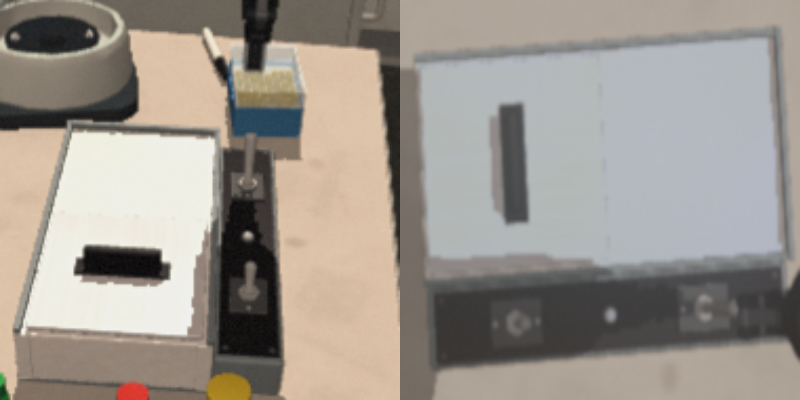

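The views show the cover shut with no gap at the tray end, and the fingers behind the long bat at about (255,60) in the side crop. I'll descend.

```bash
python3 -m pendant '[[[0,-0.05,0.6,0],[0,-0.05,0.6,0],[0,0,0.6,0],[0,0,0.6,0],[0,0,0.5,0],[0,0,0.3,0],[0,0,0.1,0],[0,0,0,0],[0,0,0,0],[0,0,0,0]]]'
python3 -c "
from h import *
to(-114,-110,88)
import cv2
for n in ('top','side'):cv2.imwrite('pics/%s11.png'%n,snapshot(n)[:,:,::-1])
a=cv2.imread('pics/side11.png')[130:230,265:365];b=cv2.imread('pics/top11.png')[180:280,320:420]
cv2.imwrite('pics/c11.png',np.hstack([cv2.resize(a,(400,400)),cv2.resize(b,(400,400))]))
t=proj('top',S2W(v[:3],[(0,80,89),(0,0,65),(0,4,65)]));print(t)
"
```

```text
time: 13.7
tool_pos: [488.6, -17.9, 78.8]
tcp_rot: [-180.0, 1.5, 93.8]
ft_force: [-0.1, -0.0, -0.6]
finger_gap: 0.2
t 13.70 ster [-116.8 -137.    78.8] yaw err to 93.8: -0.0 F [-0.1 -0.  -0.6] gap 0.2
tool units [ 1.34  0.14 -0.5 ]
[[271.2237941  183.99201273]
 [316.08004892 182.57155075]
 [313.84809459 182.69877019]]
```

View pics/c11.png

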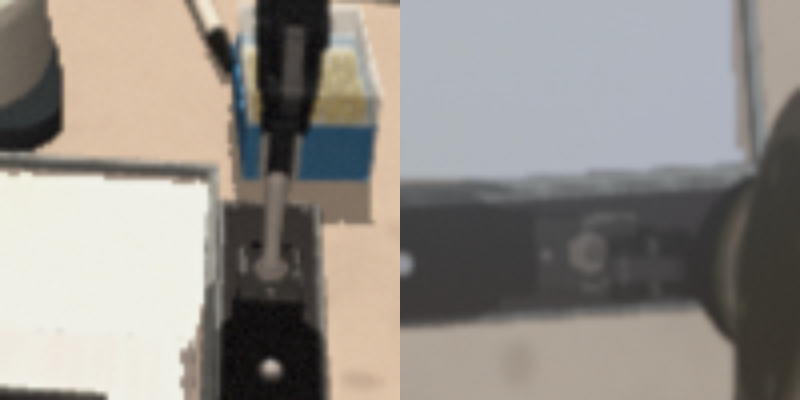

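The fingers are behind and in line with the bat. The bar at column 271.5 and the cover's rear edge at 316.5 match the shut prediction of 271.2 and 316.1. I'll push toward +y.

```bash
python3 -m pendant '[[[0,0.1,-0.4,0],[0.2,0,0,0],[0.25,0,0,0],[0.25,0,0,0],[0.25,0,0,0],[0.25,0,0,0],[0.25,0,0,0],[0.25,0,0,0],[0.25,0,0,0],[0.2,0,0,0]]]'
python3 -c "
from h import *
to(-114,-90,88)
import cv2
for n in ('top','side'):cv2.imwrite('pics/%s12.png'%n,snapshot(n)[:,:,::-1])
a=cv2.imread('pics/side12.png')[130:230,265:365];b=cv2.imread('pics/top12.png')[180:280,320:420]
cv2.imwrite('pics/c12.png',np.hstack([cv2.resize(a,(400,400)),cv2.resize(b,(400,400))]))
"
```

```text
time: 14.63
tool_pos: [492.1, 26.8, 93.1]
tcp_rot: [179.4, 1.9, 93.7]
ft_force: [-1.4, 0.2, -0.2]
finger_gap: 0.1
t 14.63 ster [-110.3  -92.7   93.1] yaw err to 93.8: -0.1 F [-1.4  0.2 -0.2] gap 0.1
tool units [ 0.14 -0.19  0.25]
```

View pics/c12.png

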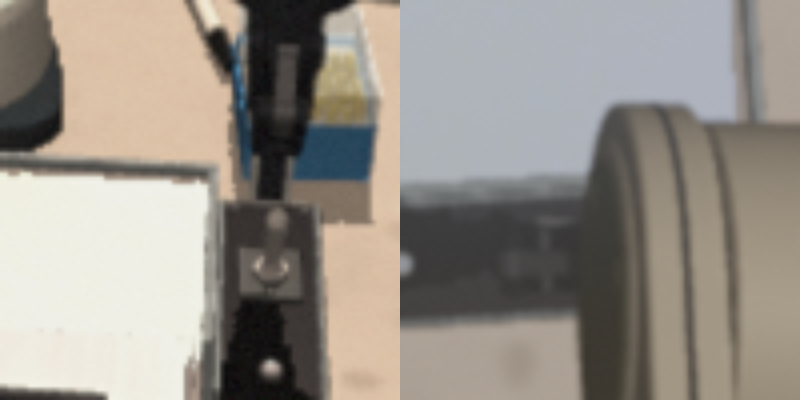

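The side view shows the bat flipped toward the camera (+y), with its tip now low at about (278,212). I'll retreat and check everything.

```bash
python3 -m pendant '[[[-0.4,0,0,0],[-0.4,0,-0.2,0],[-0.2,0,-0.8,0],[0,0,-1,0],[-0.4,0,-1,0],[-0.8,-0.3,-0.8,0],[-0.8,-0.4,-0.4,0],[-0.6,-0.4,0,0],[0,0,0,0],[0,0,0,0]]]'
python3 -c "
from h import *
st()
import cv2
for n in ('top','side'):cv2.imwrite('pics/%s13.png'%n,snapshot(n)[:,:,::-1])
a=cv2.imread('pics/side13.png')[160:300,215:355];b=cv2.imread('pics/top13.png')[120:280,215:415]
cv2.imwrite('pics/c13.png',np.hstack([cv2.resize(a,(400,400)),cv2.resize(b,(400,320)).copy() if 0 else cv2.copyMakeBorder(cv2.resize(b,(400,320)),0,80,0,0,cv2.BORDER_CONSTANT)]))
d=50*np.sin(.42)
print('side tip on/off',proj('side',S2W(v[:3],[(-114,-85+d,99),(-114,-85-d,99),(-114,74.4,77.7),(-114,95.6,77.7),(0,80,89)])))
print('top',proj('top',S2W(v[:3],[(-114,-85+d,99),(-114,-85-d,99),(-114,74.4,77.7),(-114,95.6,77.7),(0,80,89)])))
"
```

```text
time: 15.57
tool_pos: [471.4, -53.7, 183.2]
tcp_rot: [179.7, 2.0, 93.6]
ft_force: [-0.1, -0.4, -0.8]
finger_gap: 0.1
t 15.57 ster [-136.3 -171.6  183.2] yaw err to 93.8: -0.1 F [-0.1 -0.4 -0.8] gap 0.1
side tip on/off [[333.32573016 183.71082248]
 [333.24349037 173.22821448]
 [332.71798956 234.35757138]
 [332.74574612 241.749393  ]
 [271.56905102 227.8323084 ]]
top [[359.45900634 245.07487703]
 [383.18420465 243.66665633]
 [278.23232827 249.32147792]
 [266.1073705  250.05334292]
 [271.2237941  183.99201273]]
```

View pics/c13.png

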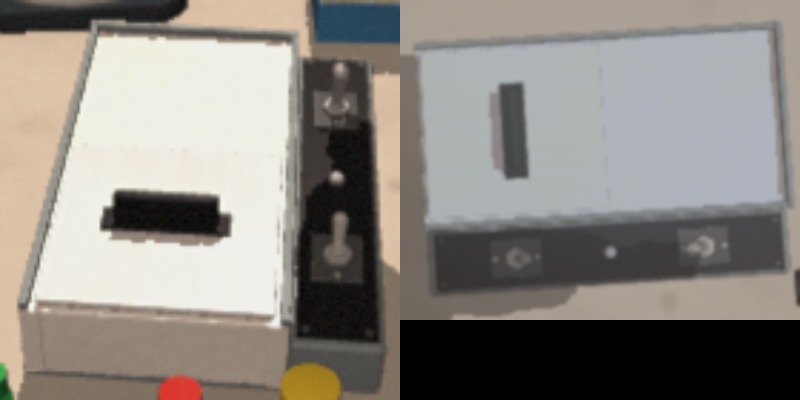

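The long bat's tip in the side view is at (334,184), which matches "on". The short bat's tip is at row 235, unchanged. The cover is shut and the arm is clear.

```bash
python3 -c "
from bench import *
print(hand_in())"
```

```text
the job is handed in; nothing more can be done
None
```

I finished all three steps in order and handed the job in at about 15.7 s of the 48 s allowed. The hand-in gave no verdict.

- **Bottle:** I tipped it into its lane by pushing at the cap. Before the cover closed, the side and top views showed it flat along the lane, below the rim and clear of the vials and dish. I had no direct view of it after that.
- **Cover:** I pushed it by the grip bar until it stopped moving and the force rose to about 10.6 N. In the top view the bar and rear edge sat within about 0.5 px of where a fully shut cover should be.
- **Long toggle:** I pushed it from -y until it snapped over. Its tip in the side view is within 1 px of the predicted "on" position.
- **Short toggle:** It was not touched, and its tip is still where it was at the start.
- **Arm:** At the end it hung clear of the steriliser, with no force reading beyond noise.

**One disagreement:** the images put the parked cover about 10 mm forward of the stated zero at the start, so I fitted that offset as an unknown. This is within the 25 mm limit for step 1. The tool also ended tilted about 2° after pressing against the cover stop, which had no visible effect on the later moves.

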